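# Stamp the last blank lid

## Robot

A 6-joint arm with a two-finger parallel gripper is mounted at the origin on the work surface. World frame = base frame: x ahead of the robot, y to its left, z up, the work surface at z = 0. Lengths are in mm, angles in rad, forces in N, time in s.
With the tool pointing down it reaches from about 350 to 975 mm from the base axis. Payload 7.1 kg.
Tool frame: the origin (TCP) lies at the very end of the fingers, on their centre line; the grasp point (between the pads) lies 19 mm behind it; z points along the fingers, y is the line along which they close (so a half turn about z gives the same grasp; the last joint's range is limited). The gripper opens to 88 mm and grips with 3 to 60 N. Pads are 20 mm wide; open, the fingers measure 115 mm over their backs; the gripper's body (75 mm by 178 mm) begins 61 mm behind the grasp point.
Start: joints at [1.276, 0.423, 1.63, -0, 1.089, -0.019], TCP at [170.166, 601.372, 222.675] pointing down, gripper open.
Joint ranges: [-3, 3], [-0.9, 2.11], [0.09, 2.58], [-1.31, 4.45], [0.11, 2.69], [-2.54, 2.54]. Speed limits (rad/s): [2.39, 2.39, 3.01, 3.14, 3.14, 3.14].

## Interface

Orientations are given as a rotation vector (axis times angle).
In Python, from workcell import get_obs, get_image, job, models gives the robot as it stands.
- The arm moves only by the tool jog_arm, never from a script. Its argument "increments" is one flat list of numbers, 7 for each row, row after row: the turn, a rotation vector about the tool's x, y, z in degrees, then the shift along the tool's x, y, z in mm, then the opening in per cent of the stroke, from 0 (shut) to 100 (fully open). A call has 1 to 12 rows; each row shifts and turns the commanded pose from where the row before left it, along the tool's axes as they then stand; what a row does not reach is not made up. A row lasts 1/8 s, in which the tool goes at most 62.5 mm and 10.7 degrees, less where a joint would pass 70% of its speed; a pose out of reach is approached as far as the arm can. A call is refused whole if a number of a shift passes 62.5 or a number of a turn 10.7, either way. A call with a gripper value outside its range is refused whole. The fingers move at their own pace and stop on an object; the grip force is fixed at half the most. Time passes only in rows, so rows that do not move let the fingers close. It gives the time, the measured TCP pose, the force, the opening and the grip force at its end, in the units of the state.
- get_obs(): the state, without advancing time (a new reading comes with each control period).
- get_image(name): name is "scene" or "top" or "wrist"; returns a dict with "pixels" (480x640x3 uint8, blue, green, red), "depth" (480x640 float32, mm along the optical axis (not along the pixel's ray), 0 where there is no reading), "fx", "fy", "cx", "cy" (pixels), "cam_to_world" (4x4, takes a point from camera to world coordinates); the wrist camera has in their place "tool_from_camera" (4x4, takes a point from camera to tool coordinates, whose origin is the TCP and whose axes are the flange's). Camera axes: x right, y up, looking along -z (the intrinsics and any distortion apply to the point x, -y, -z); pixel columns grow to the right and rows downward; lengths in mm; the calibration is good to about 2 mm. A picture is of the moment at which its call begins: read the wrist's pose just before it.
- job.close_job(): hands the job in; it is judged then, once.
Trained networks look in the newest picture that a camera, given by its name, has taken for a name from the list of things; names that differ only in an ending like _2 or _b are one class to them, and where a whole thing is asked for, a point or a joint stands for the part that bears it (a point fixed in the world has none). Each returns a list of dicts, best first, with "p" (0 to 1); they miss things now and then, are a little off and sometimes report something else, mostly with a low value. They report only what shows in the picture. A call takes as long as a camera call.
- models.look_for(target, camera): "centre" ([x, y, z] in mm, in world coordinates, good to about 4 mm: the middle of the surface that is visible of it).
- models.regions_of(target, camera): "region" (480x640 bool, what is visible of it).
The state is a dict: "t": time; "qpos": joint angles; "qvel": joint speeds; "joint_torque": joint torques, N m; "ee_pos": TCP position; "orientation": TCP orientation; "ft_force": force on the tool from outside, world axes, zero at the start; "moment": the same for the moment, N m; "width": finger opening in mm; "grasp_force": force on a finger pad.
Only numpy, scipy, OpenCV 4.12 (cv2) and the standard library are available. Lean on these libraries where they do the work, as an engineer would, in place of code of your own. Each camera call takes 0.05 s, during which the arm holds its last target. There are 200 camera calls.

## Task

One tube in the tray still has a plain lid: take the self-inking stamp, stand it squarely in the middle of that lid inside the rim, push the cap steadily all the way to its stop and hold it there for half a second without crushing the paper lid. Then let it spring up, lift it straight off and stand it back upright in the middle of its grey mat. Print nowhere else, do not slide the stamp while it is pressed, and leave the tubes and the other things standing where they are.

Things in the scene. Friction and masses are not known exactly. Their poses are not given: they have to be found in the camera images.
- stamp: self-inking hand stamp, 96 mm tall, 160 g. Clear rectangular foot 46 mm (x) by 44 mm (y), 11 mm high; two black legs with the ink pad between them; dark blue cap sliding on them. Origin: centre of the foot's underside, z up through the cap. The printing die (30 mm across, on the axis) goes down with the cap and prints under the foot at the end of the stroke.
- cap_top (a point): centre of the top face of the stamp's blue cap, 96 mm above the foot's underside when the cap is up. The cap's solid hood is 40 mm wide along the stamp's x and 50 mm along its y, and reaches 36 mm down from its top; best gripped across the 40 mm. Below it only two cheeks (on the y sides) go 30 mm farther down over the legs.
- stamp_cap (a joint): how far the cap is pushed down into the stamp, in m: 0 when up, 0.016 at the hard stop. A spring returns it: about 4 N to start it moving, rising evenly to 12 N just before the stop, where the force climbs steeply, some 10 to 20 N per further mm. The reading is too coarse to tell the last millimetre: feel for the stop.
- blank_tube: kraft paper tube with lid, 84 mm across, the only one of five whose lid is plain, with no dark mark; loose, 0.2 to 0.45 kg, upright in the tray. Origin: centre of its underside. Its lid has a flat panel 78 mm across, sunk 3 mm inside a rim 3 mm wide: the stamp's foot fits inside with 7 mm to spare. More than 28 N from the stamp mars the paper lid.
- tray: shallow cardboard packing tray, 250 x 370 mm (x, y), walls 35 mm high, floor 4 mm thick, fixed; the five tubes stand in it. Origin: centre of its underside. Each tube's lid sits where its hand-glued liner stops it, which is not measured: the lid's flat panel lies anywhere from 83 to 91 mm above the tube's underside (rim 3 mm higher) and goes no farther down.
- mat: the stamp's square grey felt mat, 110 x 110 mm, 4 mm thick, fixed. Origin: centre of its underside. The stamp starts on it, within 20 mm of its middle, at any yaw.
- tube_1: kraft paper tube like the blank one (84 mm across, 86 to 94 mm tall over its rim) whose lid already bears a dark round printed mark 30 mm across; loose, stands in the tray. Origin: centre of its underside.
- tube_2: kraft paper tube like the blank one (84 mm across, 86 to 94 mm tall over its rim) whose lid already bears a dark round printed mark 30 mm across; loose, stands in the tray. Origin: centre of its underside.
- tube_3: kraft paper tube like the blank one (84 mm across, 86 to 94 mm tall over its rim) whose lid already bears a dark round printed mark 30 mm across; loose, stands in the tray. Origin: centre of its underside.
- tube_4: kraft paper tube like the blank one (84 mm across, 86 to 94 mm tall over its rim) whose lid already bears a dark round printed mark 30 mm across; loose, stands in the tray. Origin: centre of its underside.
- spray_bottle: blue spray bottle with white head, 64 mm across, 198 mm tall, loose. Origin: centre of its underside.
- tape_roll: roll of brown packing tape lying flat, 100 mm across, 48 mm high, loose. Origin: centre of its underside.
- marker: black and red marker pen lying flat, 135 mm long, 19 mm thick, loose. Origin: on the table under its middle.

How it is judged:
By the outcome, as a careful person would: the job done as asked, in the order asked, and still so for the second after the job is handed in, with the robot touching nothing.
It also fails if it takes over 67 s, if anything falls off the work surface, if the arm or the gripper's body presses on something with over 40 N, if the wrist force passes 120 N, or if a joint passes its speed limit or range.

## Working session

There is one attempt and no reset: what is moved stays moved. The work goes in short steps, Python scripts to look and compute and a tool call to move; the robot and the scene stay as the last step left them, time stands still between calls to the robot, and variables do not carry over. Pictures are saved under pics/ and viewed, at most 10 in all, crops included, and the job is handed in when it is done.

Besides the shell and the picture viewer there is one more tool, called after "Request:" by a JSON object that holds its "fn" and its "kwargs". jog_arm: Moves the arm, as the interface text tells. Its arguments: {"type":"object","properties":{"increments":{"type":"array"}},"required":["increments"]}

```bash
mkdir -p pics; cat > h.py <<'E'
import numpy as np, cv2
from workcell import get_obs, get_image, job, models
from scipy.spatial.transform import Rotation as R
def T(o):
    M=np.eye(4);M[:3,:3]=R.from_rotvec(o["orientation"]).as_matrix();M[:3,3]=o["ee_pos"];return M
def cam(name):
    o=get_obs();im=get_image(name)
    C=im["cam_to_world"] if "cam_to_world" in im else T(o)@im["tool_from_camera"]
    return im,np.array(C)
def cloud(im,C):
    d=im["depth"];v,u=np.mgrid[:480,:640]
    P=np.stack([(u-im["cx"])/im["fx"]*d,-(v-im["cy"])/im["fy"]*d,-d,np.ones_like(d)],-1)
    W=(P@C.T)[...,:3];W[d<=0]=np.nan;return W
E
python3 - <<'E'
from h import *
for n in("top","scene"):
    im,C=cam(n);cv2.imwrite(f"pics/{n}1.png",im["pixels"]);print(n,[k for k in im])
    for t in["stamp","blank_tube","tube_1","mat","tray","spray_bottle","tape_roll","marker"]:
        print(t,[(np.round(r["centre"]).tolist(),round(r["p"],2)) for r in models.look_for(t,n)])
o=get_obs();print(o);print(R.from_rotvec(o["orientation"]).as_matrix().round(3))
E
```

```text
top ['pixels', 'depth', 'fx', 'fy', 'cx', 'cy', 'cam_to_world']
stamp [([490.0, -348.0, 97.0], 0.64)]
blank_tube [([620.0, 107.0, 93.0], 0.73)]
tube_1 [([483.0, 254.0, 89.0], 0.95), ([528.0, 36.0, 90.0], 0.88), ([603.0, 214.0, 84.0], 0.76), ([511.0, 139.0, 87.0], 0.57)]
mat [([465.0, -337.0, -1.0], 0.89)]
tray [([566.0, 150.0, 4.0], 0.83), ([525.0, 35.0, 93.0], 0.6)]
spray_bottle [([714.0, -200.0, 122.0], 0.82), ([564.0, 150.0, 2.0], 0.27)]
tape_roll [([321.0, 119.0, 45.0], 0.58)]
marker [([663.0, -408.0, 15.0], 0.83), ([492.0, -344.0, 97.0], 0.23)]
scene ['pixels', 'depth', 'fx', 'fy', 'cx', 'cy', 'cam_to_world']
stamp [([506.0, -344.0, 67.0], 0.66), ([559.0, 36.0, 79.0], 0.22)]
blank_tube [([651.0, 114.0, 79.0], 0.85), ([342.0, 109.0, 37.0], 0.54), ([557.0, 33.0, 80.0], 0.35)]
tube_1 [([506.0, 269.0, 88.0], 0.97), ([633.0, 219.0, 90.0], 0.92), ([537.0, 155.0, 90.0], 0.89), ([558.0, 35.0, 78.0], 0.73)]
mat [([514.0, -370.0, -0.0], 0.7), ([509.0, -346.0, 66.0], 0.54)]
tray [([585.0, 64.0, 5.0], 0.59), ([631.0, 218.0, 87.0], 0.46)]
spray_bottle [([759.0, -198.0, 102.0], 0.67), ([628.0, 216.0, 86.0], 0.47)]
tape_roll [([340.0, 112.0, 34.0], 0.66)]
marker []
{'t': 0.9, 'qpos': array([ 1.27596957e+00,  4.23087849e-01,  1.62991589e+00, -9.97795725e-06,
        1.08861634e+00, -1.90167477e-02]), 'qvel': array([-0.00014576,  0.00036258,  0.00076475, -0.00061153,  0.00115472,
       -0.00034248]), 'joint_torque': array([ 1.16758154e-03, -5.44549656e+01, -2.74059176e+01,  6.45771157e-02,
        1.66809233e-02,  9.53561624e-06]), 'ee_pos': array([170.18330936, 601.35296699, 222.67640065]), 'orientation': array([ 4.31861624e-01,  3.11176349e+00, -4.47129103e-05]), 'ft_force': array([0.42622146, 0.23591827, 0.32133357]), 'moment': array([0.00511893, 0.0333456 , 0.04425909]), 'grasp_force': 0.0, 'width': 88.12866778814275}
[[-0.962  0.272  0.   ]
 [ 0.272  0.962 -0.   ]
 [-0.    -0.    -1.   ]]
```

View pics/top1.png

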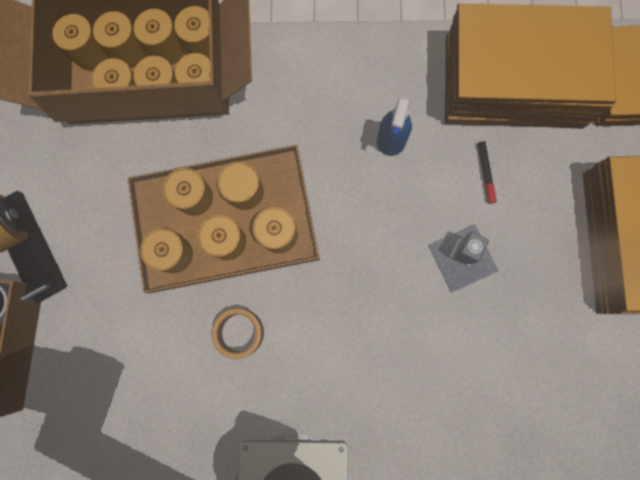

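View pics/scene1.png

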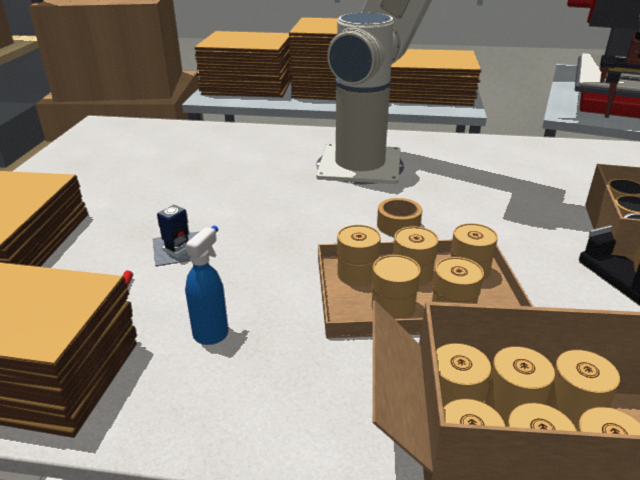

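The top view shows the plain lid at pixel (238,182), the stamp at (473,246) on its mat, and the marker and spray bottle clear of the stamp. The scene view agrees: the plain lid is at (396,272).

```bash
python3 - <<'E'
from h import *
im,C=cam("top");W=cloud(im,C);print(im["fx"],C.round(2).tolist())
for t in["stamp","blank_tube","mat","tube_1"]:
    for r in models.regions_of(t,"top"):
        m=r["region"];P=W[m];P=P[~np.isnan(P[:,0])]
        zt=np.percentile(P[:,2],97);Q=P[P[:,2]>zt-7];re=cv2.minAreaRect(Q[:,:2].astype(np.float32))
        print(t,round(r["p"],2),m.sum(),"ztop",zt.round(1),"mean",Q.mean(0).round(1),np.round(re[0],1),np.round(re[1],1),round(re[2],1))
wi=get_image("wrist");print(wi["fx"],np.round(wi["tool_from_camera"],3).tolist())
E
```

```text
525.4793786011871 [[0.01, 0.99, -0.15, 355.5], [-1.0, 0.0, -0.03, -81.44], [-0.03, 0.15, 0.99, 1111.03], [0.0, 0.0, 0.0, 1.0]]
stamp 0.57 696 ztop 103.7 mean [ 493.9 -350.4  100.5] [ 494.2 -350.7] [39.2 49.9] 62.1
stamp 0.56 809 ztop 103.6 mean [ 494.2 -350.3  100.5] [ 493.9 -350.5] [39.2 50.3] 62.2
blank_tube 0.57 1691 ztop 95.2 mean [624.5 113.   91.5] [624.7 113. ] [82.9 81.9] 27.1
mat 0.76 1983 ztop 8.2 mean [ 474.6 -345.     5. ] [ 483.  -350.4] [111.4 110.8] 24.1
tube_1 0.83 1560 ztop 98.0 mean [530.2  38.6  94.3] [529.8  38.3] [81.2 81.5] 19.4
tube_1 0.72 1735 ztop 91.7 mean [611.8 223.2  88.3] [611.3 222.8] [82.6 82.4] 68.3
tube_1 0.68 1641 ztop 93.9 mean [514.8 148.1  90.1] [514.3 148.3] [82.3 80.2] 51.5
tube_1 0.58 1796 ztop 93.3 mean [487.3 261.1  90. ] [487.  260.5] [81.1 82.3] 30.6
346.72800036023693 [[0.001, 0.961, 0.276, 75.496], [1.0, -0.001, 0.0, -0.36], [0.001, 0.276, -0.961, -163.235], [0.0, 0.0, 0.0, 1.0]]
```

Request:
{"fn": "jog_arm", "kwargs": {"increments": [0,0,0,-20,-20,0,100,0,0,0,-41,-41,0,100,0,0,0,-41,-41,0,100,0,0,0,-41,-41,0,100,0,0,0,-41,-41,0,100,0,0,0,-41,-41,0,100,0,0,0,-41,-41,0,100,0,0,0,-41,-41,0,100,0,0,0,-41,-41,0,100,0,0,0,-41,-41,0,100,0,0,0,-25,-45,0,100,0,0,0,-18,-47,0,100]}}

```text
t: 2.7
ee_pos: [455.6, 19.1, 222.9]
orientation: [0.432, 3.111, 0.0]
ft_force: [-0.1, -0.3, -0.2]
width: 87.6
grasp_force: 0.0
```

Request:
{"fn": "jog_arm", "kwargs": {"increments": [0,0,0,-18,-47,0,100,0,0,0,-18,-47,0,100,0,0,0,-18,-47,0,100,0,0,0,-18,-47,0,100,0,0,0,-18,-47,0,100,0,0,0,-18,-47,0,100,0,0,6,-18,-47,0,100,0,0,6.1,-10,-20,0,100,0,0,0,0,0,0,100]}}

```text
t: 3.82
ee_pos: [488.2, -353.5, 222.5]
orientation: [0.759, 3.048, -0.0]
ft_force: [0.0, 0.4, -0.6]
width: 87.9
grasp_force: 0.0
```

```bash
cat > look.py <<'E'
from h import *
import sys
im,C=cam("wrist");W=cloud(im,C);o=get_obs()
cv2.imwrite(f"pics/{sys.argv[1]}.png",im["pixels"])
print(o["t"],o["ee_pos"].round(1),T(o)[:3,:3].round(3).tolist(),o["ft_force"].round(2),o["width"])
for t in sys.argv[2:]:
    for r in models.regions_of(t,"wrist"):
        m=r["region"];P=W[m];P=P[~np.isnan(P[:,0])]
        if len(P)<50: continue
        zt=np.percentile(P[:,2],97 if t!="mat" else 60);Q=P[abs(P[:,2]-zt)<5];re=cv2.minAreaRect(Q[:,:2].astype(np.float32))
        print(t,round(r["p"],2),m.sum(),"zt",zt.round(1),"mean",Q.mean(0).round(1),np.round(re[0],1),np.round(re[1],1),round(re[2],1))
E
python3 look.py w1 stamp mat
```

```text
3.875 [ 488.  -352.2  222.4] [[-0.884, 0.467, -0.0], [0.467, 0.884, 0.001], [0.001, 0.0, -1.0]] [-0.97  0.42 -0.31] 87.57346511045813
stamp 0.74 3198 zt 103.4 mean [ 491.  -352.6  101.7] [ 491.8 -353.1] [39.1 49. ] 61.6
mat 0.76 6765 zt 5.4 mean [ 466.7 -349.1    5.2] [ 481.4 -353.9] [111.2 112.9] 24.5
```

View pics/w1.png

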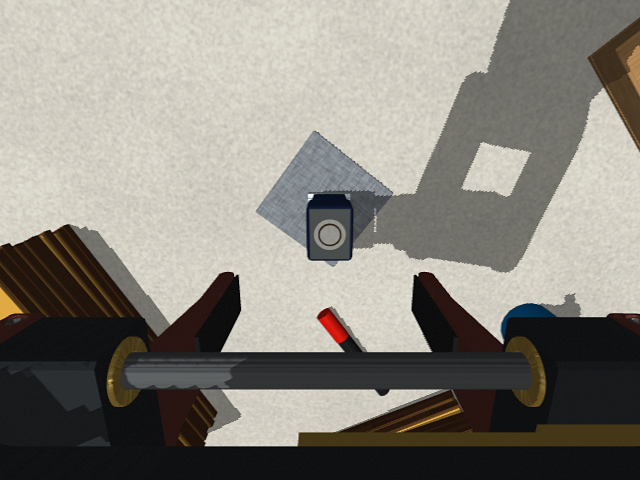

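The wrist view shows the cap at about (330,228), square to the fingers and clear of the marker. Next I descend and grip the hood.

Request:
{"fn": "jog_arm", "kwargs": {"increments": [0,0,0,-3.7,1.6,20,100,0,0,0,0,0,35,100,0,0,0,0,0,40,100,0,0,0,0,0,35,100,0,0,0,0,0,20,100,0,0,0,0,0,6,100,0,0,0,0,0,0,100]}}

```text
t: 4.85
ee_pos: [492.7, -352.6, 66.9]
orientation: [0.757, 3.049, -0.0]
ft_force: [0.1, -0.5, 0.5]
width: 88.1
grasp_force: 0.0
```

Request:
{"fn": "jog_arm", "kwargs": {"increments": [0,0,0,0,0,0,60,0,0,0,0,0,0,45,0,0,0,0,0,0,30,0,0,0,0,0,0,30,0,0,0,0,0,0,30,0,0,0,0,0,0,30,0,0,0,0,0,0,30]}}

```text
t: 5.72
ee_pos: [492.4, -352.6, 66.7]
orientation: [-0.757, -3.049, -0.0]
ft_force: [-0.5, -0.8, 1.2]
width: 40.4
grasp_force: 30.0
```

Request:
{"fn": "jog_arm", "kwargs": {"increments": [0,0,0,0,0,-5,30,0,0,0,0,0,-15,30,0,0,0,0,0,-30,30,0,0,0,0,0,-45,30,0,0,0,0,0,-45,30,0,0,0,0,10,-30,30,0,0,0,3,25,-15,30,0,0,0,5,40,0,30,0,0,0,5,45,0,30,0,0,0,5,45,0,30,0,0,0,5,45,0,30,0,0,0,5,45,0,30]}}

```text
t: 7.22
ee_pos: [587.3, -112.7, 252.8]
orientation: [0.757, 3.048, -0.0]
ft_force: [1.2, 0.3, -0.6]
width: 40.3
grasp_force: 30.0
```

Request:
{"fn": "jog_arm", "kwargs": {"increments": [0,0,0,5,45,0,30,0,0,0,5,35,0,30,0,0,0,3,20,0,30,0,0,0,0,5,0,30,0,0,0,0,0,0,30,0,0,0,0,0,0,30]}}

```text
t: 7.98
ee_pos: [624.3, -16.4, 251.7]
orientation: [-0.759, -3.048, 0.001]
ft_force: [0.3, -0.5, -1.6]
width: 40.1
grasp_force: 30.0
```

```bash
python3 look.py w2 blank_tube tube_1 stamp
```

```text
8.025 [624.3 -16.4 251.7] [[-0.883, 0.469, -0.0], [0.469, 0.883, -0.0], [0.0, -0.0, -1.0]] [ 0.13 -0.21 -1.88] 39.82748628622814
blank_tube 0.69 7930 zt 94.5 mean [621.8 112.   91.9] [622.8 110.9] [83.5 82.7] 61.6
blank_tube 0.5 511 zt 20.5 mean [ 622.5 -409.3   18.3] [ 619.8 -411.8] [40.1 16.6] 6.5
tube_1 0.91 11104 zt 91.4 mean [609.1 222.   88.9] [610.  221.2] [83.9 83. ] 61.5
tube_1 0.69 7646 zt 93.1 mean [524.5 140.5  90.7] [527.8 138.6] [83.8 52.2] 62.0
tube_1 0.62 8024 zt 97.8 mean [528.1  37.3  95.1] [529.4  36.4] [82.7 82.5] 21.9
stamp 0.81 11307 zt 288.2 mean [617.3 -13.2 286.6] [618.6 -13.9] [39.4 38.6] 62.6
```

View pics/w2.png

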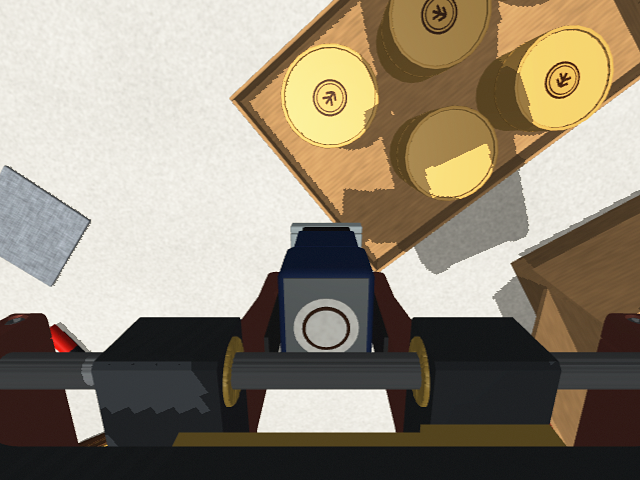

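The blank tube is at pixel (450,155), half shadowed, with no mark. The held stamp is at (325,290), centred in the fingers. I move over the lid next.

Request:
{"fn": "jog_arm", "kwargs": {"increments": [0,0,0,6,11,0,30,0,0,0,15,28,0,30,0,0,0,17,31,0,30,0,0,0,15,28,0,30,0,0,0,8,14,0,30,0,0,0,0,0,15,30,0,0,0,0,0,30,30,0,0,0,0,0,20,30,0,0,0,0,0,10,30,0,0,0,0,0,0,30,0,0,0,0,0,0,30]}}

```text
t: 9.55
ee_pos: [623.8, 112.2, 177.5]
orientation: [0.757, 3.048, 0.001]
ft_force: [-0.1, 0.2, -1.3]
width: 40.2
grasp_force: 30.0
```

```bash
python3 look.py w3 blank_tube; python3 - <<'E'
from h import *
im=get_image("scene");cv2.imwrite("pics/s3.png",cv2.resize(im["pixels"][180:360,300:520],None,fx=3,fy=3))
E
```

```text
9.6 [623.8 112.3 177.7] [[-0.884, 0.468, 0.002], [0.468, 0.884, 0.0], [-0.001, 0.001, -1.0]] [ 1.07 -0.43 -1.08] 39.54739517899115
blank_tube 0.84 4975 zt 95.0 mean [607.  119.3  92.2] [613.  116.5] [83.5 61.6] 62.9
blank_tube 0.2 10573 zt 214.0 mean [616.8 115.3 212.5] [618.3 114.5] [39.6 38.7] 62.8
```

View pics/w3.png

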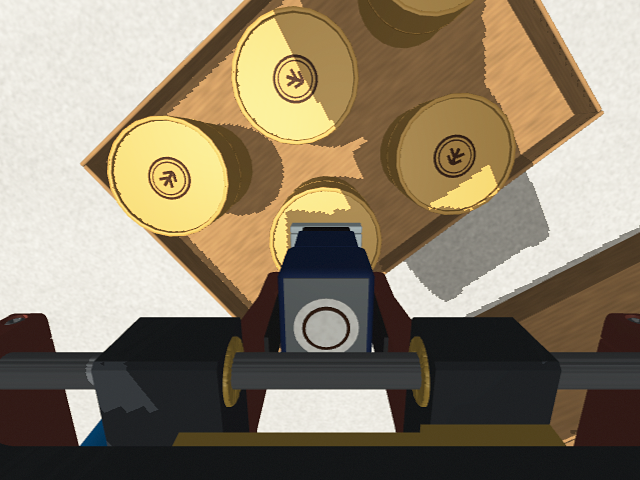

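View pics/s3.png

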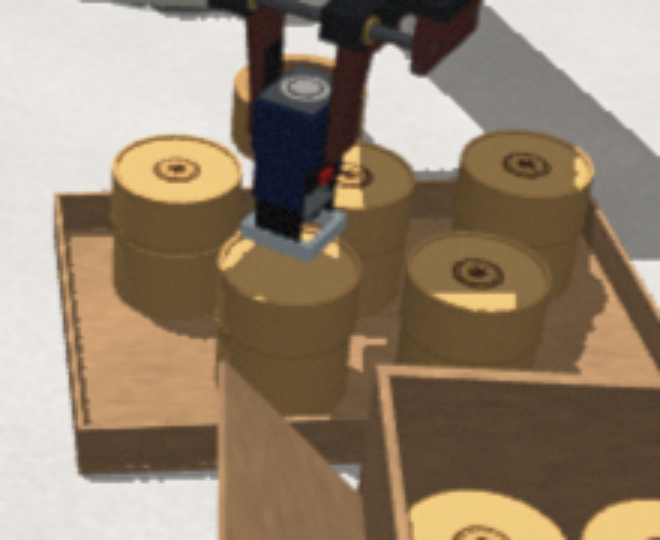

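The stamp hangs over the plain lid, with the foot at wrist pixels (290–362,225) and the lid spanning columns 272–380. I make a small centring fix and descend towards contact.

Request:
{"fn": "jog_arm", "kwargs": {"increments": [0,0,0,0.3,-1.2,5,30,0,0,0,0,0,8,30,0,0,0,0,0,4,30,0,0,0,0,0,0,30,0,0,0,0,0,0,30]}}

```text
t: 10.32
ee_pos: [622.4, 111.4, 159.7]
orientation: [0.757, 3.049, 0.0]
ft_force: [0.2, 0.2, -1.3]
width: 39.7
grasp_force: 30.0
```

Request:
{"fn": "jog_arm", "kwargs": {"increments": [0,0,0,0,0,1.5,30,0,0,0,0,0,1.5,30,0,0,0,0,0,0,30]}}

```text
t: 10.7
ee_pos: [622.2, 111.4, 156.6]
orientation: [-0.757, -3.049, 0.0]
ft_force: [0.3, -0.2, -1.8]
width: 40.0
grasp_force: 30.0
```

Request:
{"fn": "jog_arm", "kwargs": {"increments": [0,0,0,0,0,1,30,0,0,0,0,0,1,30,0,0,0,0,0,0,30]}}

```text
t: 11.08
ee_pos: [622.2, 111.3, 154.6]
orientation: [-0.757, -3.049, 0.0]
ft_force: [-0.1, -0.0, -1.6]
width: 39.8
grasp_force: 30.0
```

Request:
{"fn": "jog_arm", "kwargs": {"increments": [0,0,0,0,0,1,30,0,0,0,0,0,1,30,0,0,0,0,0,0,30]}}

```text
t: 11.45
ee_pos: [622.4, 111.4, 152.9]
orientation: [0.757, 3.049, 0.0]
ft_force: [-0.6, 0.3, 0.3]
width: 39.7
grasp_force: 30.0
```

Request:
{"fn": "jog_arm", "kwargs": {"increments": [0,0,0,0,0,1,30,0,0,0,0,0,1,30,0,0,0,0,0,1,30,0,0,0,0,0,1,30,0,0,0,0,0,1,30,0,0,0,0,0,1,30,0,0,0,0,0,1,30,0,0,0,0,0,1,30,0,0,0,0,0,1,30,0,0,0,0,0,1,30,0,0,0,0,0,1,30]}}

```text
t: 12.82
ee_pos: [622.5, 111.4, 142.3]
orientation: [0.757, 3.048, 0.0]
ft_force: [-1.4, -0.2, 9.3]
width: 40.2
grasp_force: 30.0
```

Request:
{"fn": "jog_arm", "kwargs": {"increments": [0,0,0,0,0,1,30,0,0,0,0,0,1,30]}}

```text
t: 13.08
ee_pos: [622.5, 111.4, 140.4]
orientation: [0.757, 3.048, 0.0]
ft_force: [-2.9, -0.8, 9.6]
width: 39.9
grasp_force: 30.0
```

Request:
{"fn": "jog_arm", "kwargs": {"increments": [0,0,0,0,0,0.7,30]}}

```text
t: 13.2
ee_pos: [622.5, 111.4, 139.7]
orientation: [0.757, 3.048, 0.0]
ft_force: [-2.4, -1.0, 9.5]
width: 39.7
grasp_force: 30.0
```

Request:
{"fn": "jog_arm", "kwargs": {"increments": [0,0,0,0,0,0.5,30]}}

```text
t: 13.32
ee_pos: [622.5, 111.4, 139.3]
orientation: [0.757, 3.048, 0.0]
ft_force: [-3.2, -1.3, 10.3]
width: 39.6
grasp_force: 30.0
```

Request:
{"fn": "jog_arm", "kwargs": {"increments": [0,0,0,0,0,0.6,30,0,0,0,0,0,0.6,30]}}

```text
t: 13.58
ee_pos: [622.6, 111.4, 138.2]
orientation: [0.757, 3.048, 0.0]
ft_force: [-2.7, -0.2, 11.3]
width: 40.1
grasp_force: 30.0
```

Request:
{"fn": "jog_arm", "kwargs": {"increments": [0,0,0,0,0,0.4,30]}}

```text
t: 13.7
ee_pos: [622.6, 111.4, 137.8]
orientation: [0.757, 3.048, 0.0]
ft_force: [-3.3, -1.2, 10.4]
width: 39.9
grasp_force: 30.0
```

Request:
{"fn": "jog_arm", "kwargs": {"increments": [0,0,0,0,0,0.4,30]}}

```text
t: 13.82
ee_pos: [622.5, 111.4, 137.4]
orientation: [0.757, 3.048, 0.0]
ft_force: [-3.1, -0.9, 11.0]
width: 39.8
grasp_force: 30.0
```

Request:
{"fn": "jog_arm", "kwargs": {"increments": [0,0,0,0,0,0.4,30]}}

```text
t: 13.95
ee_pos: [622.6, 111.4, 137.1]
orientation: [0.757, 3.048, 0.0]
ft_force: [-3.3, -0.4, 10.9]
width: 39.3
grasp_force: 30.0
```

Request:
{"fn": "jog_arm", "kwargs": {"increments": [0,0,0,0,0,0.3,30]}}

```text
t: 14.08
ee_pos: [622.6, 111.4, 136.8]
orientation: [0.757, 3.048, 0.0]
ft_force: [-3.8, -1.1, 13.8]
width: 39.9
grasp_force: 30.0
```

Request:
{"fn": "jog_arm", "kwargs": {"increments": [0,0,0,0,0,0.3,30]}}

```text
t: 14.2
ee_pos: [622.6, 111.4, 136.8]
orientation: [0.757, 3.048, 0.0]
ft_force: [-4.5, -1.3, 15.2]
width: 40.0
grasp_force: 30.0
```

Request:
{"fn": "jog_arm", "kwargs": {"increments": [0,0,0,0,0,0.2,30]}}

```text
t: 14.32
ee_pos: [622.6, 111.4, 136.8]
orientation: [0.757, 3.048, 0.0]
ft_force: [-4.6, -0.9, 16.2]
width: 39.9
grasp_force: 30.0
```

Request:
{"fn": "jog_arm", "kwargs": {"increments": [0,0,0,0,0,0,30,0,0,0,0,0,0,30]}}

```text
t: 14.58
ee_pos: [622.6, 111.4, 136.8]
orientation: [0.757, 3.048, 0.0]
ft_force: [-4.1, -0.4, 14.5]
width: 39.9
grasp_force: 30.0
```

Request:
{"fn": "jog_arm", "kwargs": {"increments": [0,0,0,0,0,0.2,30,0,0,0,0,0,0,30]}}

```text
t: 14.82
ee_pos: [622.6, 111.4, 136.8]
orientation: [0.757, 3.048, 0.0]
ft_force: [-4.3, -1.2, 15.9]
width: 39.6
grasp_force: 30.0
```

Request:
{"fn": "jog_arm", "kwargs": {"increments": [0,0,0,0,0,0.1,30,0,0,0,0,0,0,30,0,0,0,0,0,0,30,0,0,0,0,0,0,30,0,0,0,0,0,0,30]}}

```text
t: 15.45
ee_pos: [622.6, 111.4, 136.8]
orientation: [0.757, 3.048, 0.0]
ft_force: [-4.4, -1.0, 16.5]
width: 40.2
grasp_force: 30.0
```

Request:
{"fn": "jog_arm", "kwargs": {"increments": [0,0,0,0,0,-1,30,0,0,0,0,0,-1.5,30,0,0,0,0,0,-2,30,0,0,0,0,0,-2,30,0,0,0,0,0,-2,30,0,0,0,0,0,-2,30,0,0,0,0,0,-2,30,0,0,0,0,0,-2,30,0,0,0,0,0,-2,30,0,0,0,0,0,-2,30,0,0,0,0,0,-2,30,0,0,0,0,0,0,30]}}

```text
t: 16.95
ee_pos: [622.1, 111.3, 155.1]
orientation: [-0.757, -3.048, 0.0]
ft_force: [0.1, 0.3, -1.4]
width: 40.2
grasp_force: 30.0
```

Request:
{"fn": "jog_arm", "kwargs": {"increments": [0,0,0,0,0,-4,30,0,0,0,0,0,-8,30,0,0,0,0,0,-15,30,0,0,0,0,0,-25,30,0,0,0,0,0,-25,30,0,0,0,0,0,-15,30,0,0,0,0,0,0,30,0,0,0,-15,-28,0,30,0,0,0,-20,-35,0,30,0,0,0,-20,-35,0,30,0,0,0,-6,-14,0,30,0,0,0,0,0,0,30]}}

```text
t: 18.45
ee_pos: [623.3, -16.7, 246.7]
orientation: [-0.76, -3.047, -0.0]
ft_force: [0.6, 0.3, -1.7]
width: 40.1
grasp_force: 30.0
```

```bash
python3 look.py w4 blank_tube tube_1 stamp
```

```text
18.5 [623.4 -15.8 246.9] [[-0.883, 0.469, -0.001], [0.469, 0.883, 0.001], [0.001, 0.0, -1.0]] [ 0.1  -0.73 -2.09] 40.14429471528018
blank_tube 0.68 8220 zt 94.6 mean [621.9 112.   91.9] [622.9 111.1] [83.7 82.6] 38.9
blank_tube 0.3 7627 zt 93.2 mean [524.8 140.2  90.7] [528.1 138.3] [83.5 51.6] 61.9
tube_1 0.97 11432 zt 91.5 mean [609.1 222.1  88.9] [610.1 220.8] [84.2 82.9] 62.7
tube_1 0.93 7627 zt 93.2 mean [524.8 140.3  90.7] [528.2 138.4] [83.8 51.6] 61.9
tube_1 0.89 8392 zt 97.9 mean [528.   37.4  95.2] [528.9  36.8] [83.  82.6] 62.1
stamp 0.85 11253 zt 283.3 mean [616.4 -13.5 281.7] [617.8 -14.2] [39.2 38.4] 61.8
```

View pics/w4.png

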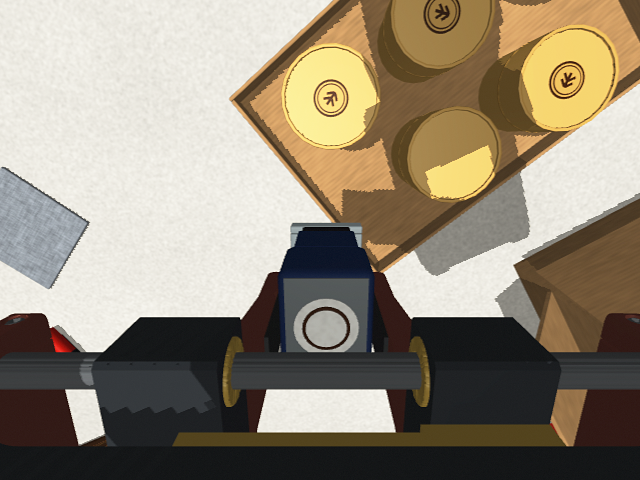

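The lid at (453,150) shows no obvious mark in the wrist view, with the stamp held level at (325,290). I'll look at the lid closer before deciding.

```bash
python3 - <<'E'
from h import *
im,C=cam("top");b=cv2.imread("pics/w4.png");a=cv2.imread("pics/w2.png")
t0=cv2.imread("pics/top1.png");t=im["pixels"]
f=lambda i,s:cv2.convertScaleAbs(cv2.resize(i,(390,290),interpolation=cv2.INTER_CUBIC),alpha=s)
x=np.vstack([np.hstack([f(a[95:215,370:530],1.5),f(b[95:215,370:530],1.5)]),np.hstack([f(t0[150:220,190:285],1.2),f(t[150:220,190:285],1.2)])])
cv2.imwrite("pics/cmp.png",x)
E
```

```text
(no output)
```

View pics/cmp.png

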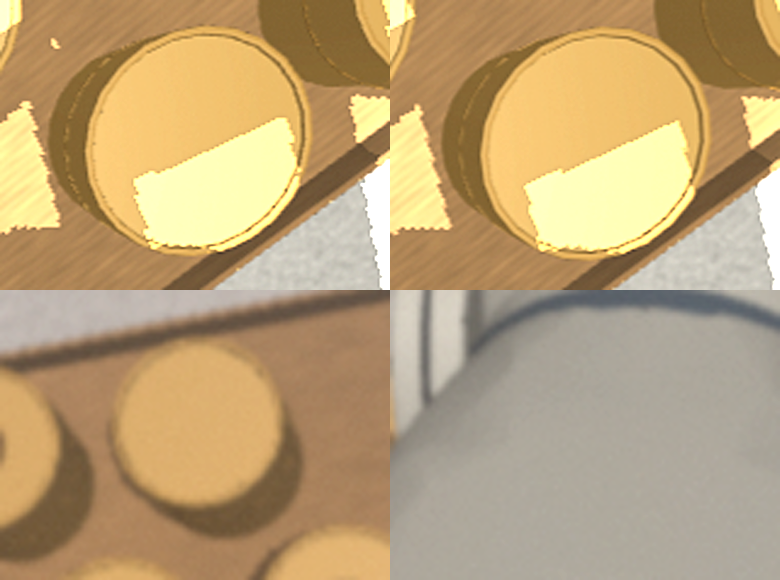

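No mark shows on the lid. The TCP stopped dead at 136.8 and the force climbed past 12 N, so the stop was felt. The print may not be drawn, or the push may have been marginal. I'll press once more on exactly the same spot, more firmly but well under 28 N.

Request:
{"fn": "jog_arm", "kwargs": {"increments": [0,0,0,6,14,0,30,0,0,0,20,35,0,30,0,0,0,20,35,0,30,0,0,0,15,28,0,30,0,0,0,0,0,0,30,0,0,0,0,0,15,30,0,0,0,0,0,25,30,0,0,0,0,0,25,30,0,0,0,0,0,15,30,0,0,0,0,0,6,30,0,0,0,0,0,2,30,0,0,0,0,0,0,30]}}

```text
t: 20.2
ee_pos: [622.8, 111.4, 160.2]
orientation: [0.757, 3.048, 0.001]
ft_force: [0.3, -0.9, -1.3]
width: 39.9
grasp_force: 30.0
```

Request:
{"fn": "jog_arm", "kwargs": {"increments": [0,0,0,0,0,3,30,0,0,0,0,0,2.5,30,0,0,0,0,0,1,30,0,0,0,0,0,0,30]}}

```text
t: 20.7
ee_pos: [622.3, 111.4, 153.0]
orientation: [0.757, 3.049, 0.0]
ft_force: [-0.8, 0.6, -1.8]
width: 39.9
grasp_force: 30.0
```

Request:
{"fn": "jog_arm", "kwargs": {"increments": [0,0,0,0,0,1.3,30,0,0,0,0,0,1.3,30,0,0,0,0,0,1.3,30,0,0,0,0,0,1.3,30,0,0,0,0,0,1.3,30,0,0,0,0,0,1.3,30,0,0,0,0,0,1.3,30,0,0,0,0,0,1.3,30,0,0,0,0,0,1.3,30,0,0,0,0,0,1.3,30,0,0,0,0,0,1.3,30,0,0,0,0,0,1.3,30]}}

```text
t: 22.2
ee_pos: [622.5, 111.4, 138.3]
orientation: [0.757, 3.048, 0.0]
ft_force: [-3.8, -0.3, 11.1]
width: 39.9
grasp_force: 30.0
```

Request:
{"fn": "jog_arm", "kwargs": {"increments": [0,0,0,0,0,1,30,0,0,0,0,0,0.5,30,0,0,0,0,0,0,30]}}

```text
t: 22.58
ee_pos: [622.6, 111.4, 137.0]
orientation: [0.757, 3.048, 0.0]
ft_force: [-3.4, -0.6, 11.5]
width: 39.8
grasp_force: 30.0
```

Request:
{"fn": "jog_arm", "kwargs": {"increments": [0,0,0,0,0,0.5,30,0,0,0,0,0,0,30]}}

```text
t: 22.82
ee_pos: [622.6, 111.4, 136.8]
orientation: [0.757, 3.048, 0.0]
ft_force: [-4.5, -0.6, 14.0]
width: 40.1
grasp_force: 30.0
```

Request:
{"fn": "jog_arm", "kwargs": {"increments": [0,0,0,0,0,0.5,30,0,0,0,0,0,0,30]}}

```text
t: 23.08
ee_pos: [622.7, 111.4, 136.8]
orientation: [0.757, 3.048, 0.0]
ft_force: [-5.6, -0.8, 18.4]
width: 39.9
grasp_force: 30.0
```

Request:
{"fn": "jog_arm", "kwargs": {"increments": [0,0,0,0,0,0.2,30,0,0,0,0,0,0,30,0,0,0,0,0,0,30,0,0,0,0,0,0,30,0,0,0,0,0,0,30,0,0,0,0,0,0,30]}}

```text
t: 23.82
ee_pos: [622.7, 111.4, 136.8]
orientation: [0.757, 3.048, 0.0]
ft_force: [-5.8, -1.4, 19.1]
width: 39.9
grasp_force: 30.0
```

Request:
{"fn": "jog_arm", "kwargs": {"increments": [0,0,0,0,0,-1,30,0,0,0,0,0,-1.5,30,0,0,0,0,0,-2,30,0,0,0,0,0,-2,30,0,0,0,0,0,-2,30,0,0,0,0,0,-2,30,0,0,0,0,0,-2,30,0,0,0,0,0,-2,30,0,0,0,0,0,-2,30,0,0,0,0,0,-2,30,0,0,0,0,0,-2,30,0,0,0,0,0,0,30]}}

```text
t: 25.32
ee_pos: [622.1, 111.3, 154.7]
orientation: [-0.757, -3.048, 0.0]
ft_force: [0.3, -0.4, -2.7]
width: 39.8
grasp_force: 30.0
```

Request:
{"fn": "jog_arm", "kwargs": {"increments": [0,0,0,0,0,-4,30,0,0,0,0,0,-8,30,0,0,0,0,0,-15,30,0,0,0,0,0,-25,30,0,0,0,0,0,-25,30,0,0,0,0,0,-15,30,0,0,0,0,0,0,30,0,0,0,-15,-28,0,30,0,0,0,-20,-35,0,30,0,0,0,-20,-35,0,30,0,0,0,-6,-14,0,30,0,0,0,0,0,0,30]}}

```text
t: 26.82
ee_pos: [623.3, -16.7, 246.4]
orientation: [-0.76, -3.047, -0.0]
ft_force: [0.3, 0.2, -0.8]
width: 39.4
grasp_force: 30.0
```

```bash
python3 look.py w5 stamp mat; python3 - <<'E'
import cv2,numpy as np
for n in("w2","w4","w5"):
    g=cv2.cvtColor(cv2.imread(f"pics/{n}.png"),6)[115:190,415:490]; print(n,g.min(),np.percentile(g,[2,10,50]),g[20:40:5,20:50:5].tolist())
E
```

```text
26.875 [623.5 -15.8 246.6] [[-0.883, 0.469, -0.001], [0.469, 0.883, 0.001], [0.001, 0.0, -1.0]] [ 0.17  0.34 -1.27] 39.996237902035475
stamp 0.79 11341 zt 282.9 mean [616.4 -13.5 281.4] [617.9 -14.4] [39.5 38.6] 63.0
mat 0.66 6472 zt 5.5 mean [ 486.3 -342.4    5.3] [ 482.3 -354.6] [109.7 115.5] 25.1
w2 48 [ 71. 130. 137.] [[136, 136, 134, 134, 133, 133], [136, 136, 135, 134, 134, 132], [136, 136, 135, 135, 133, 132], [136, 136, 135, 134, 133, 132]]
w4 53 [ 72. 130. 137.] [[135, 136, 135, 133, 134, 133], [136, 135, 134, 133, 133, 133], [136, 135, 135, 135, 133, 133], [137, 137, 135, 135, 134, 132]]
w5 53 [ 72. 130. 137.] [[136, 136, 135, 134, 134, 132], [136, 136, 135, 134, 133, 133], [137, 136, 134, 135, 133, 133], [137, 136, 135, 135, 134, 133]]
```

The second press reached the same stop at 136.8 and held about 20 N for 0.75 s. The lid pixels are unchanged, so new prints are apparently not drawn. I return the stamp to the mat.

Request:
{"fn": "jog_arm", "kwargs": {"increments": [0,0,0,-1,-15,0,30,0,0,0,-3,-35,0,30,0,0,0,-4,-45,0,30,0,0,0,-4,-45,0,30,0,0,0,-4,-45,0,30,0,0,0,-4,-45,0,30,0,0,0,-4,-45,0,30,0,0,0,-4,-40,0,30,0,0,0,-3,-30,0,30,0,0,0,-2,-20,0,30,0,0,0,0,0,0,30,0,0,0,0,0,0,30]}}

```text
t: 28.48
ee_pos: [482.4, -353.3, 247.1]
orientation: [-0.757, -3.049, -0.001]
ft_force: [-0.2, 0.5, -2.9]
width: 39.7
grasp_force: 30.0
```

Request:
{"fn": "jog_arm", "kwargs": {"increments": [0,0,0,0,0,20,30,0,0,0,0,0,35,30,0,0,0,0,0,35,30,0,0,0,0,0,35,30,0,0,0,0,0,30,30,0,0,0,0,0,15,30,0,0,0,0,0,5,30,0,0,0,0,0,2,30,0,0,0,0,0,0,30,0,0,0,0,0,0,30]}}

```text
t: 29.72
ee_pos: [482.5, -354.5, 71.0]
orientation: [0.757, 3.048, -0.001]
ft_force: [-0.9, -0.2, -0.8]
width: 39.6
grasp_force: 30.0
```

Request:
{"fn": "jog_arm", "kwargs": {"increments": [0,0,0,0,0,1,30,0,0,0,0,0,1,30,0,0,0,0,0,0,30,0,0,0,0,0,0,30]}}

```text
t: 30.22
ee_pos: [482.1, -354.1, 68.1]
orientation: [-0.757, -3.049, -0.0]
ft_force: [-0.5, -0.0, -0.8]
width: 39.8
grasp_force: 30.0
```

Request:
{"fn": "jog_arm", "kwargs": {"increments": [0,0,0,0,0,0.7,30,0,0,0,0,0,0,30,0,0,0,0,0,0,30]}}

```text
t: 30.6
ee_pos: [482.2, -354.2, 67.5]
orientation: [0.757, 3.049, -0.0]
ft_force: [-0.1, 0.3, -1.4]
width: 40.2
grasp_force: 30.0
```

Request:
{"fn": "jog_arm", "kwargs": {"increments": [0,0,0,0,0,0.7,30,0,0,0,0,0,0,30,0,0,0,0,0,0,30]}}

```text
t: 30.98
ee_pos: [482.1, -354.2, 66.8]
orientation: [-0.757, -3.049, -0.0]
ft_force: [0.3, 0.0, -1.6]
width: 39.9
grasp_force: 30.0
```

Request:
{"fn": "jog_arm", "kwargs": {"increments": [0,0,0,0,0,0.4,30,0,0,0,0,0,0,30,0,0,0,0,0,0,30]}}

```text
t: 31.35
ee_pos: [482.1, -354.2, 66.6]
orientation: [0.757, 3.049, -0.0]
ft_force: [-0.9, 1.0, 2.9]
width: 39.7
grasp_force: 30.0
```

Contact with the mat is felt. I release slowly, rise and look.

Request:
{"fn": "jog_arm", "kwargs": {"increments": [0,0,0,0,0,0,50,0,0,0,0,0,0,65,0,0,0,0,0,0,85,0,0,0,0,0,0,100,0,0,0,0,0,0,100,0,0,0,0,0,-10,100,0,0,0,0,0,-30,100,0,0,0,0,0,-40,100,0,0,0,0,0,-40,100,0,0,0,0,0,-30,100,0,0,0,0,0,-10,100,0,0,0,0,0,0,100]}}

```text
t: 32.85
ee_pos: [482.2, -354.2, 226.7]
orientation: [0.757, 3.048, -0.001]
ft_force: [-0.2, -0.1, -0.3]
width: 87.9
grasp_force: 0.0
```

```bash
python3 look.py w6 stamp mat marker
```

```text
32.9 [ 481.7 -353.9  225.7] [[-0.884, 0.468, -0.001], [0.468, 0.884, 0.001], [0.001, 0.0, -1.0]] [ 0.3   0.01 -0.52] 87.33177881385268
stamp 0.74 3073 zt 103.4 mean [ 480.7 -354.3  101.7] [ 481.7 -354.8] [39.2 49.3] 62.1
mat 0.8 6541 zt 5.3 mean [ 470.1 -347.6    5.1] [ 481.3 -354.1] [111.9 112.9] 24.5
marker 0.6 836 zt 20.6 mean [ 638.  -411.    18.5] [ 664.6 -407.6] [136.3  17. ] 8.1
```

View pics/w6.png

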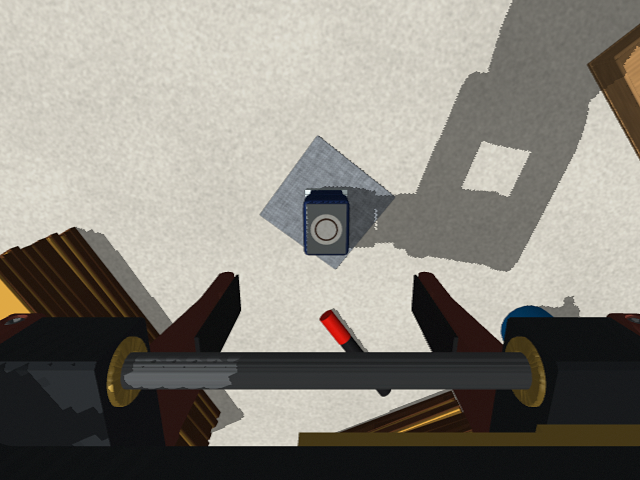

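The stamp stands upright at (326,225), within about 1 mm of the mat's middle with the cap fully up; the marker is undisturbed.

```bash
python3 -c "
from workcell import job
print(job.close_job())"
```

```text
the job is handed in; nothing more can be done
None
```

The job is handed in, but no mark ever showed on the lid. I pressed the blank lid to the felt stop twice on the same spot, repeating because the first left nothing visible; lid force was about 18 N, then 20–21 N, each held over half a second. The stamp stands upright within about 1 mm of its mat's middle.

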